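# Sort the packing-table leftovers into their trays

## Task

Sort the loose handful on the table into the three grey trays: stand the two castle towers upright in the tray with the two large bays, one to a bay; stand the two game figures upright in the tray with the two small bays, one to a bay; and lay the box cutter flat and lengthwise in the long tray without a divider. Leave the plastic cup and the mug standing where they are.

Things in the scene. Friction and masses are not known exactly. Their poses are not given: they have to be found in the camera images.
- tower_tall: The larger small castle tower of stone-coloured plastic, round, 59 mm in diameter at its widest, 97 mm tall with battlements; solid. Starts standing on the table. Origin at the centre of its underside, z up when it stands. Grasp across it from above at about two thirds of its height.
- tower_short: The smaller castle tower of stone-coloured plastic, round, 55 mm in diameter at its widest, 87 mm tall with battlements; solid. Starts standing on the table. Origin at the centre of its underside, z up when it stands. Grasp as the other tower.
- figure_a: Grey game figure on a round foot of 26 mm diameter, 47 mm tall, tapering to the head. Starts standing on the table. Origin at the centre of its underside, z up when it stands. Grasp across the body, about 30 mm above its foot.
- figure_b: A second grey game figure, identical to figure_a; which of them takes which small bay does not matter. Origin at the centre of its underside, z up when it stands.
- box_cutter: Yellow box cutter, blade in, 150 mm long along its y axis, 20 mm wide along x, 17 mm thick; lies flat on the table at the start. Origin at the centre of its underside, z up. Grasp across its width at the middle; either end may point either way in the tray.
- tower_tray: Grey plastic tray, fixed, 172 mm along its y axis by 88 mm along x, 24 mm high, walls and floor 4 mm thick, with one divider across the middle as high as the walls: two bays of 82 mm (y) by 80 mm (x), for the towers. Origin at the centre of its underside; the bay centres lie at y = +43 and -43 mm in its frame, their floor at z = 4 mm.
- figure_tray: Grey plastic tray, fixed, the smallest, 132 mm along its y axis by 68 mm along x, 14 mm high, walls and floor 4 mm thick, with one divider across the middle as high as the walls: two bays of 60 mm (y) by 60 mm (x), for the figures. Origin at the centre of its underside; the bay centres lie at y = +32 and -32 mm in its frame, their floor at z = 4 mm.
- cutter_tray: Grey plastic tray, fixed, long and undivided, 184 mm along its y axis by 80 mm along x, 14 mm high, walls and floor 4 mm thick (176 by 72 mm inside), for the box cutter. Origin at the centre of its underside, floor at z = 4 mm.
- plastic_cup: Bystander: clear tapered plastic cup, 72 mm wide, 98 mm tall, standing empty behind the trays. Origin at the centre of its underside, z up. Leave it.
- mug: Bystander: white mug with a handle, 92 mm wide (127 mm with the handle), 95 mm tall, standing behind the trays. Origin at the centre of its underside, z up. Leave it.
Not all that is in view belongs to the job. What is shaped like the tower_short but green is not meant.

How it is judged:
By the outcome, as a careful person would: the job done as asked, in the order asked, and still so for the second after the job is handed in, with the robot touching nothing.
It also fails if it takes over 112 s, if anything falls off the work surface, if the arm or the gripper's body presses on something with over 40 N, if the wrist force passes 120 N, or if a joint passes its speed limit or range.

## Robot

A 7-joint arm with a two-finger parallel gripper is mounted at the origin on a cart in front of the work surface, level with it; the furniture and walls round the work are solid. World frame = base frame: x ahead of the robot, y to its left, z up, the work surface at z = 0. Lengths are in mm, angles in rad, forces in N, time in s.
With the tool pointing down it reaches from about 400 to 875 mm from the base axis. Payload 6.5 kg.
Tool frame: the origin (TCP) lies at the centre of the arm's flange, where the gripper is bolted on; the fingertips stand 173 mm ahead of it and the grasp point (between the pads) lies 155 mm ahead of it; z points along the fingers, y is the line along which they close (so a half turn about z gives the same grasp; the last joint's range is limited). The gripper opens to 85 mm and grips with 20 to 120 N. Pads are 22 mm wide; open, the fingers measure 114 mm over their backs; the gripper's body (76 mm by 85 mm) begins 54 mm behind the grasp point. The pads swing forward as they close: fully open they stand 13 mm farther back than shut.
Start: joints at [-1.312, 0.536, -0.004, 1.538, 0.003, 1.067, -0.071], TCP at [207.418, 616.01, 404.69] pointing down, gripper open.
Joint ranges: [-2.7, 2.7], [-0.37, 2.16], [-1.27, 1.26], [0.24, 2.4], [-1.31, 4.45], [0.19, 1.91], [-2.76, 2.76]. Speed limits (rad/s): [2.39, 2.39, 3.14, 3.14, 3.14, 3.14, 3.14].

## Interface

Orientations are given as a 3x3 rotation matrix whose columns are the frame's x, y, z axes.
In Python, from workcell import r, cams gives the robot as it stands. The module is installed in compiled form; this text tells all that it offers.
- The arm moves only by the tool step_arm, never from a script. Its argument "rows" is a list of rows, each an object with "grip": the finger opening in m, from 0 to 0.0854; "translation": the shift along the tool's x, y, z in m, a list of three; "rot": the turn, a rotation vector about the tool's x, y, z in rad, a list of three. In form: [{"grip": grip, "translation": [dx, dy, dz], "rot": [rx, ry, rz]}, ...]. A call has 1 to 20 rows; each row is the pose to reach, as a shift and turn from the pose commanded when the call began, along the tool's axes at that moment; what a row does not reach only later rows make up. A row lasts 1/12 s, in which the tool goes at most 41.7 mm and 7.16 degrees, less where a joint would pass 70% of its speed; a pose out of reach is approached as far as the arm can. A call with a gripper value outside its range is refused whole. The fingers move at their own pace and stop on an object; "grip_force" is the grip in N (left out, the last holds). Time passes only in rows, so rows that repeat a pose let the fingers close. It gives the time, the measured TCP pose, the force, the opening and the grip force at its end, in the units of the state.
- r.read_state(): the state, without advancing time (a new reading comes with each control period).
- cams.camera(name): name is "scene" or "top"; returns a dict with "img" (384x512x3 uint8, blue, green, red), "fx", "fy", "cx", "cy" (pixels), "k1" (the pictures are not rectified: a ray, as slopes to the right and down, at radius r is drawn at 1 + k1 r^2 times it, then the intrinsics apply), "view" (4x4, takes a point from world to camera coordinates). Camera axes: x right, y up, looking along -z (the intrinsics and any distortion apply to the point x, -y, -z); pixel columns grow to the right and rows downward; lengths in mm; the calibration is good to about 2 mm. A picture is of the moment at which its call begins. There is no depth.
- r.finish_job(): hands the job in; it is judged then, once.
The state is a dict: "t": time; "joint_positions": joint angles; "joint_velocities": joint speeds; "joint_torque": joint torques, N m; "position": TCP position; "ee_rot": TCP orientation; "contact_force": force on the tool from outside, world axes, zero at the start; "wrist_torque": the same for the moment, N m; "opening": finger opening in mm; "grip_force": force on a finger pad.
Only numpy, scipy, OpenCV 4.12 (cv2) and the standard library are available. Lean on these libraries where they do the work, as an engineer would, in place of code of your own. Each camera call takes 0.05 s, during which the arm holds its last target. There are 200 camera calls.

## Working session

There is one attempt and no reset: what is moved stays moved. The work goes in short steps, Python scripts to look and compute and a tool call to move; the robot and the scene stay as the last step left them, time stands still between calls to the robot, and variables do not carry over. Pictures are saved under pics/ and viewed, at most 15 in all, crops included, and the job is handed in when it is done.

Besides the shell and the picture viewer there is one more tool, called after "Request:" as a command line: name --argument value ..., lists and objects as JSON in quotes. step_arm: Moves the arm, as the interface text tells. Its arguments: {"type":"object","properties":{"rows":{"type":"array"},"grip_force":{"type":"number"}},"required":["rows"]}

```bash
mkdir -p pics
cat > h.py <<'E'
import numpy as np, cv2
from workcell import r, cams
def cam(n): return cams.camera(n)
def ray(c,u,v):
    x=(u-c['cx'])/c['fx'];y=(v-c['cy'])/c['fy'];a,b=x,y
    for _ in range(20):
        s=1+c['k1']*(a*a+b*b);a,b=x/s,y/s
    V=np.array(c['view']);R=V[:3,:3];o=-R.T@V[:3,3]
    return o,R.T@np.array([a,-b,-1])
def at(c,u,v,z=0):
    o,d=ray(c,u,v);return (o+d*(z-o[2])/d[2]).round(1)
def proj(c,p):
    V=np.array(c['view']);q=V[:3,:3]@np.array(p)+V[:3,3];a,b=q[0]/-q[2],-q[1]/-q[2]
    s=1+c['k1']*(a*a+b*b);return np.array([c['cx']+c['fx']*a*s,c['cy']+c['fy']*b*s]).round(1)
E
python3 - <<'E'
from h import *
for n in('scene','top'):
    c=cam(n);cv2.imwrite(f'pics/{n}0.png',cv2.resize(c['img'],(800,600),interpolation=cv2.INTER_CUBIC))
    V=np.array(c['view']);print(n,-V[:3,:3].T@V[:3,3],c['fx'],c['k1'])
s=r.read_state();print(s['t'],s['position'],np.round(s['ee_rot'],3),s['opening'])
E
```

```text
scene [1082.09082298 -176.48802297  706.01905267] 367.16005743409175 -0.0558212121027665
top [ 432.74886594  -19.59348227 1075.39752232] 428.5362590484722 -0.07002816385095935
0.1 [207.30703199 615.74164272 403.92791043] [[-0.948  0.319 -0.   ]
 [ 0.319  0.948 -0.001]
 [-0.    -0.002 -1.   ]] 85.03892846672319
```

View pics/scene0.png

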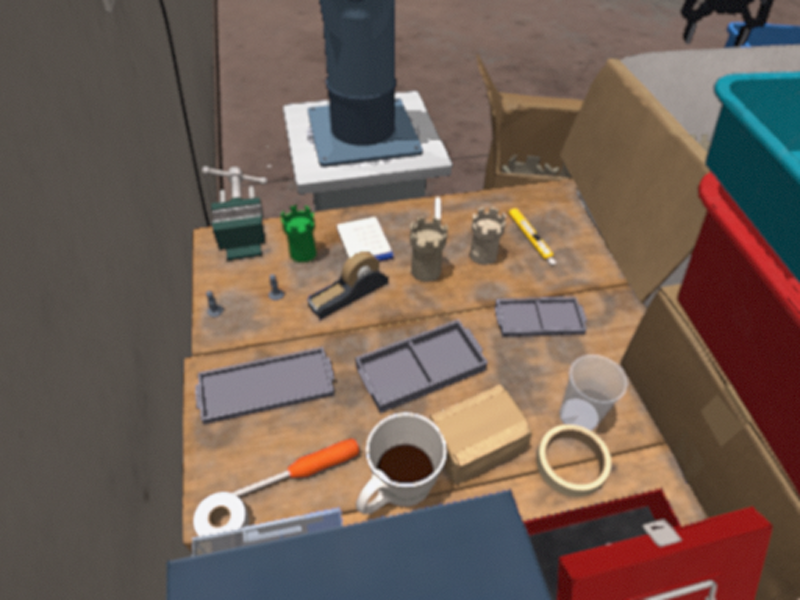

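View pics/top0.png

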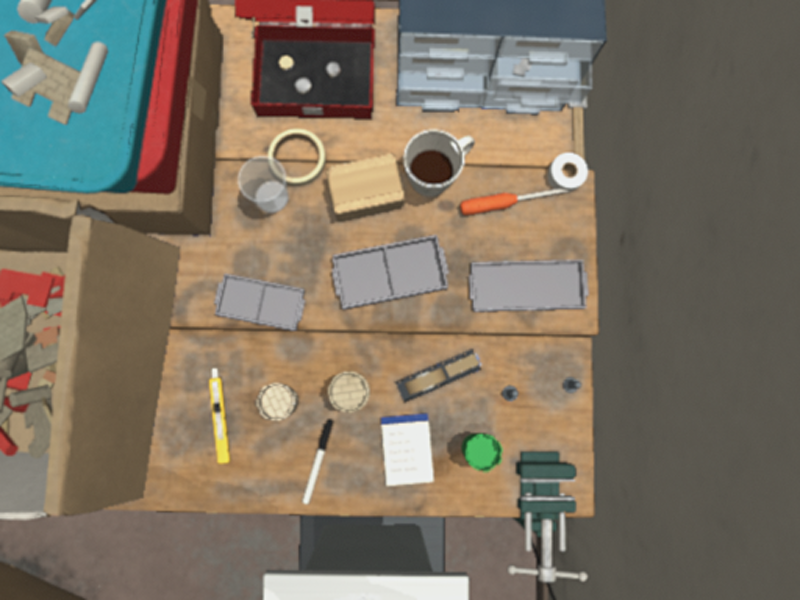

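The scene view shows the robot base at the top and the trays in the middle. In the top view (800x600 px, x up and y left):
- **Trays:** figure (260,302), tower (390,272), cutter (528,286).
- **Objects:** cutter (219,419), short tower (277,402), tall tower (348,392), figures (510,393) and (571,384).

Possible mix-ups:
- **Towers:** the green tower (482,451) is a decoy.
- **Box cutter:** the marker (318,460) and the screwdriver (510,200) are not it.
- **Figures:** only the two small grey figures match. The vise (545,490) and the plane (440,375) are clutter.

Next I'll measure and take a close crop.

Run:
```python
from h import *
c=cam('top');k=.64;d=cam('scene')
P=dict(ft=[(222,276,14),(305,290,14),(299,329,14),(216,312,14)],tt=[(332,257,24),(436,237,24),(447,287,24),(342,307,24)],ct=[(470,262,14),(583,260,14),(586,307,14),(471,312,14)],
cut=[(214,378,17),(223,462,17)],short=[(277,402,87)],tall=[(348,391,97)],fa=[(509,393,30)],fb=[(571,384,30)],green=[(482,451,87)],plane=[(400,392,30),(478,358,30)],
boxL=[(82,222,200),(62,505,200),(180,245,0),(150,500,0)],vise=[(522,453,60)],cup=[(262,185,50)],mug=[(433,160,95)])
for n,l in P.items():
    w=[at(c,u*k,v*k,z) for u,v,z in l];print(n,[list(map(float,x)) for x in w],'mean',np.mean(w,0).round(1))
    if len(w)==4: print('  sides',[np.linalg.norm(w[i]-w[i-1]).round() for i in range(4)], 'ang y-axis deg', np.degrees(np.arctan2(*(w[0]-w[1]+w[3]-w[2])[:2])).round(1))
    if len(w)<3: print('   in scene800', proj(d,np.mean(w,0))/k)
# scene cross-check of box rim height: corner seen both
im=c['img'][215:345,110:390];cv2.imwrite('pics/crop1.png',cv2.resize(im,(800,371),interpolation=cv2.INTER_CUBIC))
def tri(a,b):
    o1,d1=ray(c,a[0]*k,a[1]*k);o2,d2=ray(d,b[0]*k,b[1]*k)
    t=np.linalg.lstsq(np.c_[d1,-d2],o2-o1,rcond=None)[0];print('tri',(o1+t[0]*d1).round(),(o2+t[1]*d2).round())
tri((82,222),(705,185));tri((62,505),(615,62))
```

```text
ft [[610.4, 241.1, 14.0], [590.6, 107.1, 14.0], [527.9, 114.3, 14.0], [552.2, 247.5, 14.0]] mean [570.3 177.5  14. ]
  sides [np.float64(59.0), np.float64(135.0), np.float64(63.0), np.float64(135.0)] ang y-axis deg 9.4
tt [[643.3, 65.0, 24.0], [679.9, -101.0, 24.0], [598.8, -119.4, 24.0], [563.2, 46.6, 24.0]] mean [621.3 -27.2  24. ]
  sides [np.float64(82.0), np.float64(170.0), np.float64(83.0), np.float64(170.0)] ang y-axis deg -12.3
ct [[642.2, -157.4, 14.0], [650.1, -343.4, 14.0], [572.6, -346.7, 14.0], [560.7, -159.2, 14.0]] mean [ 606.4 -251.7   14. ]
  sides [np.float64(82.0), np.float64(186.0), np.float64(78.0), np.float64(188.0)] ang y-axis deg -3.0
cut [[447.7, 244.4, 17.0], [318.9, 224.1, 17.0]] mean [383.3 234.2  17. ]
   in scene800 [529.21875 227.65625]
short [[414.0, 133.3, 87.0]] mean [414.  133.3  87. ]
   in scene800 [486.40625 216.25   ]
tall [[431.9, 29.8, 97.0]] mean [431.9  29.8  97. ]
   in scene800 [428.59375 227.34375]
fa [[432.8, -217.1, 30.0]] mean [ 432.8 -217.1   30. ]
   in scene800 [277.1875 280.3125]
fb [[448.1, -315.4, 30.0]] mean [ 448.1 -315.4   30. ]
   in scene800 [215.15625 297.03125]
green [[348.4, -166.6, 87.0]] mean [ 348.4 -166.6   87. ]
   in scene800 [298.75   214.6875]
plane [[431.8, -47.2, 30.0], [486.5, -168.4, 30.0]] mean [ 459.2 -107.8   30. ]
   in scene800 [347.1875 281.875 ]
boxL [[649.1, 389.4, 200.0], [278.6, 387.0, 200.0], [662.8, 316.5, 0.0], [255.6, 340.2, 0.0]] mean [461.5 358.3 100. ]
  sides [np.float64(444.0), np.float64(371.0), np.float64(439.0), np.float64(408.0)] ang y-axis deg -54.6
vise [[343.7, -231.1, 60.0]] mean [ 343.7 -231.1   60. ]
   in scene800 [261.40625 230.78125]
cup [[751.7, 177.5, 50.0]] mean [751.7 177.5  50. ]
   in scene800 [593.125 396.875]
mug [[783.9, -89.8, 95.0]] mean [783.9 -89.8  95. ]
   in scene800 [405.625   442.03125]
tri [627. 347. 290.] [615. 326. 277.]
tri [291. 355. 269.] [296. 366. 273.]
```

View pics/crop1.png

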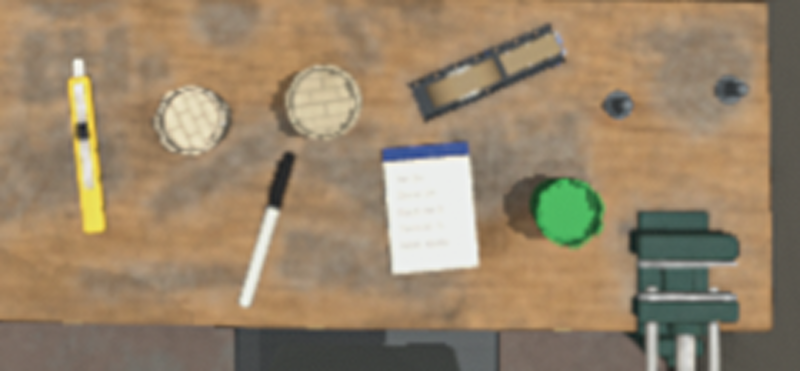

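The choices hold: the two stone-coloured towers are at crop (192,120) and (322,102), the figures at (618,104) and (730,89), and the cutter at (87,150). The box rim is about 280 mm high, so I'll rise before crossing it.

```bash
cat >> h.py <<'E'
from scipy.spatial.transform import Rotation as Ro
def goto(*W):
    """W: x,y,z,yaw of tool y (deg); prints tool shift, rot"""
    s=r.read_state();p=np.array(s['position']);R=np.array(s['ee_rot'])
    print('now',p.round(1),'yaw',np.degrees(np.arctan2(R[1,1],R[0,1])).round(1),'t',s['t'],'op',round(s['opening'],1),'F',np.round(s['contact_force'],1))
    for x,y,z,a in W:
        a=np.radians(a);Y=np.array([np.cos(a),np.sin(a),0]);Z=np.array([0,0,-1.]);T=np.c_[np.cross(Y,Z),Y,Z]
        print((x,y,z),((R.T@(np.array([x,y,z])-p))/1000).round(3),Ro.from_matrix(R.T@T).as_rotvec().round(3))
E
python3 - <<'E'
from h import *
goto((207,616,570,71.4),(432,30,500,4),(432,30,340,4))
c=cam('top');d=cam('scene');k=.64
def tri(a,b):
    o1,d1=ray(c,a[0]*k,a[1]*k);o2,d2=ray(d,b[0]*k,b[1]*k)
    t=np.linalg.lstsq(np.c_[d1,-d2],o2-o1,rcond=None)[0];print('tri',(o1+t[0]*d1).round(),(o2+t[1]*d2).round())
tri((348,391),(429,229));tri((277,402),(487,218));tri((510,393),(274,282));tri((571,384),(212,296))
for u,v in((277,297),(215,313)):print('foot',at(d,u*k,v*k,3))
for u,v in((214,368),(223,462)):print('cut',at(c,u*k,v*k,12))
for p in [(432,30,97),(414,133,87)]:
  for cc in(c,d):print(p,proj(cc,p)/k)
# yaw check of sheen
E
```

```text
now [207.3 615.8 404.2] yaw 71.4 t 0.2 op 85.4 F [-0.3  0.  -0. ]
(207, 616, 570) [ 0.    -0.    -0.166] [-0.001  0.    -0.   ]
(432, 30, 500) [-0.4   -0.484 -0.095] [-1.000e-03  1.000e-03  1.176e+00]
(432, 30, 340) [-0.4   -0.483  0.065] [-1.000e-03  1.000e-03  1.176e+00]
tri [432.  30.  94.] [432.  31.  94.]
tri [414. 134.  83.] [414. 135.  83.]
tri [ 433. -219.   26.] [ 432. -223.   27.]
tri [ 448. -315.   32.] [ 448. -320.   33.]
foot [ 443.7 -222.2    3. ]
foot [ 457.1 -321.8    3. ]
cut [463.5 246.4  12. ]
cut [318.3 225.3  12. ]
(432, 30, 97) [347.8125 390.9375]
(432, 30, 97) [428.75    227.34375]
(414, 133, 87) [277.1875  402.03125]
(414, 133, 87) [486.25 216.25]
```

Positions agree well in both cameras. Rising, then crossing over the tall tower.

Request:
step_arm --rows '[{"grip": 0.085,"translation": [0,0,-0.04],"rot": [0,0,0]},{"grip": 0.085,"translation": [0,0,-0.08],"rot": [0,0,0]},{"grip": 0.085,"translation": [0,0,-0.12],"rot": [0,0,0]},{"grip": 0.085,"translation": [0,0,-0.15],"rot": [0,0,0]},{"grip": 0.085,"translation": [0,0,-0.15],"rot": [0,0,0]},{"grip": 0.085,"translation": [-0.4,-0.484,-0.13],"rot": [0,0,1.176]},{"grip": 0.085,"translation": [-0.4,-0.484,-0.13],"rot": [0,0,1.176]},{"grip": 0.085,"translation": [-0.4,-0.484,-0.13],"rot": [0,0,1.176]},{"grip": 0.085,"translation": [-0.4,-0.484,-0.13],"rot": [0,0,1.176]},{"grip": 0.085,"translation": [-0.4,-0.484,-0.13],"rot": [0,0,1.176]},{"grip": 0.085,"translation": [-0.4,-0.484,-0.13],"rot": [0,0,1.176]},{"grip": 0.085,"translation": [-0.4,-0.484,-0.13],"rot": [0,0,1.176]},{"grip": 0.085,"translation": [-0.4,-0.484,-0.13],"rot": [0,0,1.176]},{"grip": 0.085,"translation": [-0.4,-0.484,-0.13],"rot": [0,0,1.176]},{"grip": 0.085,"translation": [-0.4,-0.484,-0.13],"rot": [0,0,1.176]},{"grip": 0.085,"translation": [-0.4,-0.484,-0.13],"rot": [0,0,1.176]},{"grip": 0.085,"translation": [-0.4,-0.484,-0.13],"rot": [0,0,1.176]},{"grip": 0.085,"translation": [-0.4,-0.484,-0.13],"rot": [0,0,1.176]},{"grip": 0.085,"translation": [-0.4,-0.484,-0.13],"rot": [0,0,1.176]},{"grip": 0.085,"translation": [-0.4,-0.484,-0.13],"rot": [0,0,1.176]}]' --grip_force 40

```text
t: 1.97
position: [430.9, 30.5, 534.8]
ee_rot: [[-0.07, 0.998, 0.001], [0.998, 0.07, 0.001], [0.001, 0.001, -1.0]]
contact_force: [0.5, 0.9, -0.4]
opening: 84.9
grip_force: 0.0
```

```bash
python3 -c "
from h import *
goto((432,30,340,4),(432,30,220,4))"
```

```text
now [430.9  30.5 534.8] yaw 4.0 t 1.9667 op 84.9 F [ 0.5  0.9 -0.4]
(432, 30, 340) [-0.001  0.001  0.195] [ 0.001 -0.001  0.   ]
(432, 30, 220) [-0.001  0.001  0.315] [ 0.001 -0.001  0.   ]
```

Request:
step_arm --rows '[{"grip": 0.085,"translation": [0,0,0.2],"rot": [0,0,0]},{"grip": 0.085,"translation": [0,0,0.2],"rot": [0,0,0]},{"grip": 0.085,"translation": [0,0,0.2],"rot": [0,0,0]},{"grip": 0.085,"translation": [0,0,0.2],"rot": [0,0,0]},{"grip": 0.085,"translation": [0,0,0.2],"rot": [0,0,0]},{"grip": 0.085,"translation": [0,0,0.2],"rot": [0,0,0]},{"grip": 0.085,"translation": [0,0,0.2],"rot": [0,0,0]}]'

```text
t: 2.55
position: [430.5, 32.4, 334.3]
ee_rot: [[-0.069, 0.998, -0.003], [0.998, 0.069, -0.002], [-0.002, -0.003, -1.0]]
contact_force: [0.7, -0.8, -0.1]
opening: 84.9
grip_force: 0.0
```

```bash
python3 -c "
from h import *
goto((432,30,220,4))
c=cam('scene');cv2.imwrite('pics/a1.png',cv2.resize(c['img'][60:260,100:380],(800,571),interpolation=cv2.INTER_CUBIC))"
```

```text
now [430.5  32.4 334.3] yaw 4.0 t 2.55 op 84.9 F [ 0.7 -0.8 -0.1]
(432, 30, 220) [-0.002  0.002  0.114] [-0.003  0.001 -0.001]
```

View pics/a1.png

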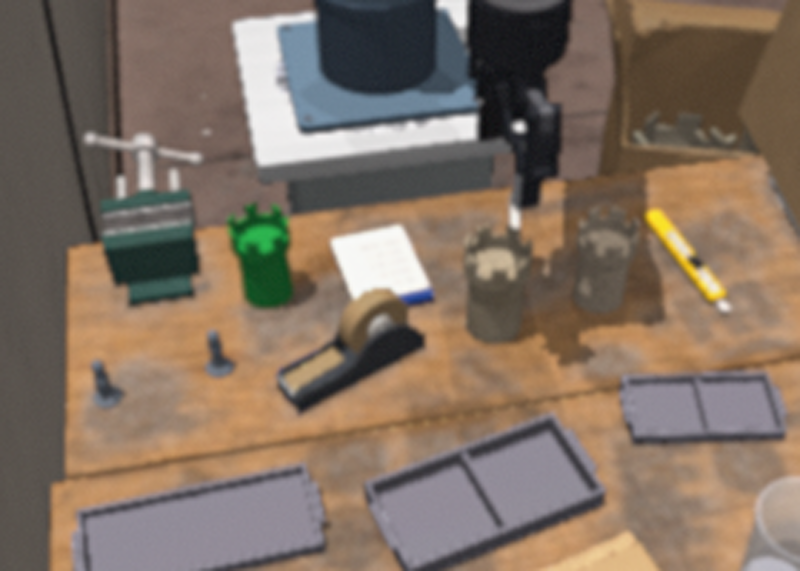

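The gripper hangs at about (525,150) and the tower top is at (497,250). I'll check whether that matches the expected projection.

```bash
python3 -c "
from h import *
c=cam('scene');f=lambda p:((proj(c,p)-[100,60])*800/280).round()
for p in [(474,33,165),(388,30,165),(474,33,175),(431,32,334),(432,30,97)]:print(p,f(p))
t=cam('top');cv2.imwrite('pics/a2.png',cv2.resize(t['img'][180:330,130:330],(800,600),interpolation=cv2.INTER_CUBIC))
f=lambda p:((proj(t,p)-[130,180])*4).round()
for p in [(474,33,165),(388,30,165),(431,32,334),(432,30,97)]:print(p,f(p))
"
```

```text
(474, 33, 165) [520. 214.]
(388, 30, 165) [489. 149.]
(474, 33, 175) [521. 205.]
(431, 32, 334) [520. -13.]
(432, 30, 97) [498. 244.]
(474, 33, 165) [360. 201.]
(388, 30, 165) [362. 366.]
(431, 32, 334) [338. 283.]
(432, 30, 97) [370. 281.]
```

View pics/a2.png

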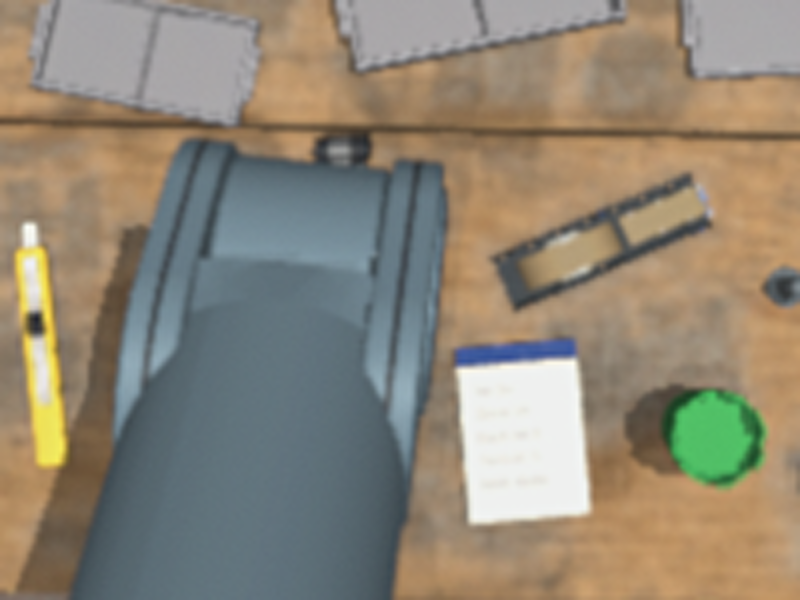

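The expected tip projection of (520,214) matches the picture. The top view is hidden by the arm. Descending and gripping.

Request:
step_arm --rows '[{"grip": 0.085,"translation": [-0.002,0.002,0.03],"rot": [0,0,0]},{"grip": 0.085,"translation": [-0.002,0.002,0.06],"rot": [0,0,0]},{"grip": 0.085,"translation": [-0.002,0.002,0.09],"rot": [0,0,0]},{"grip": 0.085,"translation": [-0.002,0.002,0.112],"rot": [0,0,0]},{"grip": 0.085,"translation": [-0.002,0.002,0.112],"rot": [0,0,0]},{"grip": 0.085,"translation": [-0.002,0.002,0.112],"rot": [0,0,0]},{"grip": 0.045,"translation": [-0.002,0.002,0.112],"rot": [0,0,0]},{"grip": 0.045,"translation": [-0.002,0.002,0.112],"rot": [0,0,0]},{"grip": 0.045,"translation": [-0.002,0.002,0.112],"rot": [0,0,0]},{"grip": 0.045,"translation": [-0.002,0.002,0.112],"rot": [0,0,0]},{"grip": 0.045,"translation": [-0.002,0.002,0.112],"rot": [0,0,0]},{"grip": 0.045,"translation": [-0.002,0.002,0.112],"rot": [0,0,0]}]' --grip_force 40

```text
t: 3.7
position: [434.0, 31.0, 224.8]
ee_rot: [[-0.07, 0.998, 0.003], [0.998, 0.07, 0.001], [0.001, 0.003, -1.0]]
contact_force: [-2.0, 1.5, 13.6]
opening: 57.0
grip_force: 39.1
```

```bash
python3 -c "
from h import *
goto((432,30,345,4),(631,-69,345,-12),(631,-69,224,-12))"
```

```text
now [434.   31.  224.8] yaw 4.0 t 3.7 op 57.0 F [-2.   1.5 13.6]
(432, 30, 345) [-0.001 -0.002 -0.12 ] [ 0.003 -0.001  0.   ]
(631, -69, 345) [-0.113  0.19  -0.12 ] [ 0.003 -0.002  0.28 ]
(631, -69, 224) [-0.114  0.19   0.001] [ 0.003 -0.002  0.28 ]
```

Gripped at 57 mm. Lifting and moving over the far (-y) bay, 120 mm up.

Request:
step_arm --rows '[{"grip": 0.045,"translation": [0,0,-0.03],"rot": [0,0,0]},{"grip": 0.045,"translation": [0,0,-0.07],"rot": [0,0,0]},{"grip": 0.045,"translation": [0,0,-0.11],"rot": [0,0,0]},{"grip": 0.045,"translation": [0,0,-0.12],"rot": [0,0,0]},{"grip": 0.045,"translation": [-0.028,0.048,-0.12],"rot": [0,0,0.07]},{"grip": 0.045,"translation": [-0.042,0.071,-0.12],"rot": [0,0,0.1]},{"grip": 0.045,"translation": [-0.056,0.095,-0.12],"rot": [0,0,0.14]},{"grip": 0.045,"translation": [-0.071,0.119,-0.12],"rot": [0,0,0.18]},{"grip": 0.045,"translation": [-0.085,0.142,-0.12],"rot": [0,0,0.21]},{"grip": 0.045,"translation": [-0.099,0.166,-0.12],"rot": [0,0,0.25]},{"grip": 0.045,"translation": [-0.114,0.19,-0.12],"rot": [0,0,0.28]},{"grip": 0.045,"translation": [-0.114,0.19,-0.12],"rot": [0,0,0.28]},{"grip": 0.045,"translation": [-0.114,0.19,-0.12],"rot": [0,0,0.28]},{"grip": 0.045,"translation": [-0.114,0.19,-0.08],"rot": [0,0,0.28]},{"grip": 0.045,"translation": [-0.114,0.19,-0.05],"rot": [0,0,0.28]},{"grip": 0.045,"translation": [-0.114,0.19,-0.05],"rot": [0,0,0.28]},{"grip": 0.045,"translation": [-0.114,0.19,-0.05],"rot": [0,0,0.28]}]'

```text
t: 5.12
position: [629.3, -68.7, 272.4]
ee_rot: [[0.208, 0.978, -0.003], [0.978, -0.208, 0.001], [0.0, -0.003, -1.0]]
contact_force: [-0.3, -0.1, -0.4]
opening: 56.9
grip_force: 43.1
```

```bash
python3 -c "
from h import *
goto((631,-69,229,-12))
c=cam('scene');cv2.imwrite('pics/b1.png',cv2.resize(c['img'][130:290,180:380],(750,600),interpolation=cv2.INTER_CUBIC))"
```

```text
now [629.3 -68.7 272.4] yaw -12.0 t 5.1167 op 56.9 F [-0.3 -0.1 -0.4]
(631, -69, 229) [0.    0.002 0.043] [-0.003 -0.     0.   ]
```

View pics/b1.png

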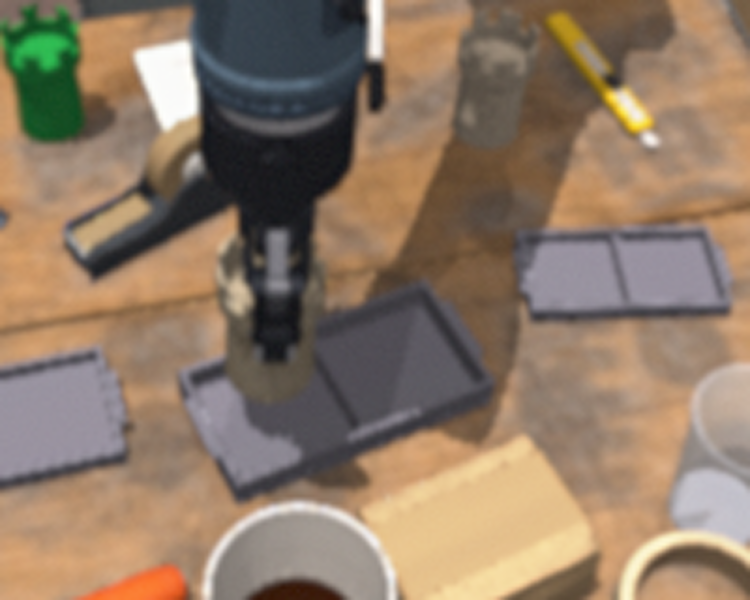

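The tower is held at (272,330) over the left (-y) bay, as intended. Lowering, releasing and retreating upward.

Request:
step_arm --rows '[{"grip": 0.045,"translation": [0,0.001,0.02],"rot": [0,0,0]},{"grip": 0.045,"translation": [0,0.001,0.03],"rot": [0,0,0]},{"grip": 0.045,"translation": [0,0.001,0.037],"rot": [0,0,0]},{"grip": 0.045,"translation": [0,0.001,0.041],"rot": [0,0,0]},{"grip": 0.045,"translation": [0,0.001,0.043],"rot": [0,0,0]},{"grip": 0.045,"translation": [0,0.001,0.044],"rot": [0,0,0]},{"grip": 0.045,"translation": [0,0.001,0.044],"rot": [0,0,0]}]'

```text
t: 5.75
position: [631.7, -69.9, 229.3]
ee_rot: [[0.208, 0.978, 0.001], [0.978, -0.208, -0.0], [0.0, 0.001, -1.0]]
contact_force: [0.4, -0.2, -1.2]
opening: 56.9
grip_force: 43.1
```

Request:
step_arm --rows '[{"grip": 0.045,"translation": [0,0,0.001],"rot": [0,0,0]},{"grip": 0.045,"translation": [0,0,0.002],"rot": [0,0,0]},{"grip": 0.045,"translation": [0,0,0.002],"rot": [0,0,0]}]'

```text
t: 6.0
position: [631.8, -70.3, 228.9]
ee_rot: [[0.209, 0.978, 0.001], [0.978, -0.209, 0.001], [0.001, 0.001, -1.0]]
contact_force: [-5.8, 1.7, 13.8]
opening: 57.5
grip_force: 44.0
```

Contact with the floor (13.8 N up). Opening and rising.

Request:
step_arm --rows '[{"grip": 0.085,"translation": [0,0,-0.001],"rot": [0,0,0]},{"grip": 0.085,"translation": [0,0,-0.001],"rot": [0,0,0]},{"grip": 0.085,"translation": [0,0,-0.001],"rot": [0,0,0]},{"grip": 0.085,"translation": [0,0,-0.001],"rot": [0,0,0]},{"grip": 0.085,"translation": [0,0,-0.001],"rot": [0,0,0]},{"grip": 0.085,"translation": [0,0,-0.03],"rot": [0,0,0]},{"grip": 0.085,"translation": [0,0,-0.07],"rot": [0,0,0]},{"grip": 0.085,"translation": [0,0,-0.11],"rot": [0,0,0]},{"grip": 0.085,"translation": [0,0,-0.12],"rot": [0,0,0]}]'

```text
t: 6.75
position: [633.3, -70.9, 352.9]
ee_rot: [[0.209, 0.978, 0.009], [0.978, -0.209, -0.001], [0.001, 0.009, -1.0]]
contact_force: [1.5, -1.1, -0.4]
opening: 85.3
grip_force: 0.0
```

```bash
python3 -c "
from h import *
goto((414,134,345,18),(414,134,212,18))"
```

```text
now [633.3 -70.9 352.9] yaw -12.1 t 6.75 op 85.3 F [ 1.5 -1.1 -0.4]
(414, 134, 345) [ 0.155 -0.257  0.006] [ 0.009  0.002 -0.525]
(414, 134, 212) [ 0.154 -0.258  0.139] [ 0.009  0.002 -0.525]
```

Request:
step_arm --rows '[{"grip": 0.085,"translation": [0.155,-0.258,0.005],"rot": [0,0,-0.525]},{"grip": 0.085,"translation": [0.155,-0.258,0.005],"rot": [0,0,-0.525]},{"grip": 0.085,"translation": [0.155,-0.258,0.005],"rot": [0,0,-0.525]},{"grip": 0.085,"translation": [0.155,-0.258,0.005],"rot": [0,0,-0.525]},{"grip": 0.085,"translation": [0.155,-0.258,0.005],"rot": [0,0,-0.525]},{"grip": 0.085,"translation": [0.155,-0.258,0.005],"rot": [0,0,-0.525]},{"grip": 0.085,"translation": [0.155,-0.258,0.005],"rot": [0,0,-0.525]},{"grip": 0.085,"translation": [0.155,-0.258,0.005],"rot": [0,0,-0.525]},{"grip": 0.085,"translation": [0.155,-0.258,0.005],"rot": [0,0,-0.525]},{"grip": 0.085,"translation": [0.155,-0.258,0.005],"rot": [0,0,-0.525]},{"grip": 0.085,"translation": [0.155,-0.258,0.005],"rot": [0,0,-0.525]},{"grip": 0.085,"translation": [0.155,-0.258,0.005],"rot": [0,0,-0.525]}]'

```text
t: 7.75
position: [412.7, 134.4, 342.0]
ee_rot: [[-0.307, 0.952, 0.001], [0.952, 0.307, -0.0], [-0.001, 0.001, -1.0]]
contact_force: [0.1, -0.4, 0.6]
opening: 85.0
grip_force: 0.0
```

```bash
python3 -c "
from h import *
goto((414,134,212,18))
c=cam('top');cv2.imwrite('pics/b2.png',cv2.resize(c['img'][130:270,190:310],(600,600*140//120),interpolation=cv2.INTER_CUBIC)[:600])"
```

```text
now [412.7 134.4 342. ] yaw 17.9 t 7.75 op 85.0 F [ 0.1 -0.4  0.6]
(414, 134, 212) [-0.001  0.001  0.13 ] [ 0.001  0.001 -0.002]
```

View pics/b2.png

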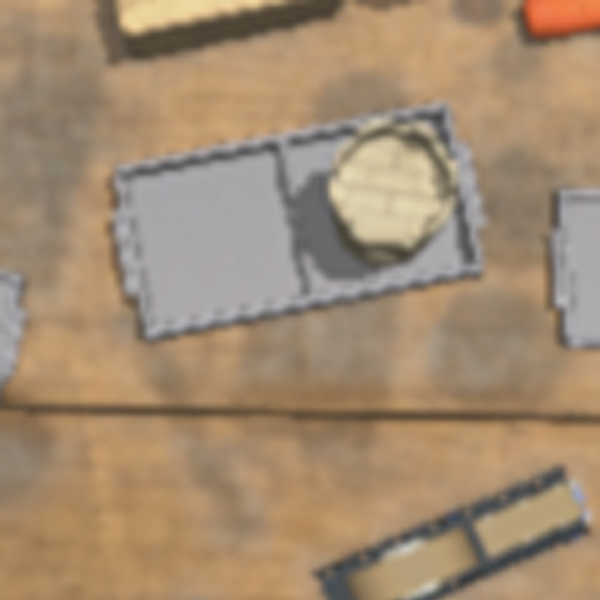

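The tall tower stands in the right-hand bay at (390,190), clear of the walls. Now the short tower.

Request:
step_arm --rows '[{"grip": 0.085,"translation": [-0.001,0.001,0.04],"rot": [0,0,0]},{"grip": 0.085,"translation": [-0.001,0.001,0.08],"rot": [0,0,0]},{"grip": 0.085,"translation": [-0.001,0.001,0.11],"rot": [0,0,0]},{"grip": 0.085,"translation": [-0.001,0.001,0.127],"rot": [0,0,0]},{"grip": 0.085,"translation": [-0.001,0.001,0.127],"rot": [0,0,0]},{"grip": 0.085,"translation": [-0.001,0.001,0.127],"rot": [0,0,0]},{"grip": 0.042,"translation": [-0.001,0.001,0.127],"rot": [0,0,0]},{"grip": 0.042,"translation": [-0.001,0.001,0.127],"rot": [0,0,0]},{"grip": 0.042,"translation": [-0.001,0.001,0.127],"rot": [0,0,0]},{"grip": 0.042,"translation": [-0.001,0.001,0.127],"rot": [0,0,0]},{"grip": 0.042,"translation": [-0.001,0.001,0.127],"rot": [0,0,0]},{"grip": 0.042,"translation": [-0.001,0.001,0.127],"rot": [0,0,0]}]'

```text
t: 8.8
position: [413.6, 135.2, 216.1]
ee_rot: [[-0.31, 0.951, 0.003], [0.951, 0.31, 0.001], [0.0, 0.003, -1.0]]
contact_force: [1.0, -0.5, 7.9]
opening: 52.3
grip_force: 40.1
```

```bash
python3 -c "
from h import *
goto((612,15,335,-12),(612,15,216,-12))"
```

```text
now [413.6 135.2 216.1] yaw 18.1 t 8.8 op 52.3 F [ 1.  -0.5  7.9]
(612, 15, 335) [-0.176  0.152 -0.119] [ 0.003 -0.001  0.525]
(612, 15, 216) [-0.176  0.151  0.   ] [ 0.003 -0.001  0.525]
```

Request:
step_arm --rows '[{"grip": 0.042,"translation": [0,0,-0.03],"rot": [0,0,0]},{"grip": 0.042,"translation": [0,0,-0.07],"rot": [0,0,0]},{"grip": 0.042,"translation": [0,0,-0.11],"rot": [0,0,0]},{"grip": 0.042,"translation": [0,0,-0.12],"rot": [0,0,0]},{"grip": 0.042,"translation": [-0.022,0.019,-0.12],"rot": [0,0,0.07]},{"grip": 0.042,"translation": [-0.044,0.038,-0.12],"rot": [0,0,0.13]},{"grip": 0.042,"translation": [-0.066,0.057,-0.12],"rot": [0,0,0.2]},{"grip": 0.042,"translation": [-0.088,0.076,-0.12],"rot": [0,0,0.26]},{"grip": 0.042,"translation": [-0.11,0.095,-0.12],"rot": [0,0,0.33]},{"grip": 0.042,"translation": [-0.132,0.114,-0.12],"rot": [0,0,0.39]},{"grip": 0.042,"translation": [-0.154,0.133,-0.12],"rot": [0,0,0.46]},{"grip": 0.042,"translation": [-0.174,0.152,-0.12],"rot": [0,0,0.525]},{"grip": 0.042,"translation": [-0.174,0.152,-0.12],"rot": [0,0,0.525]},{"grip": 0.042,"translation": [-0.174,0.152,-0.12],"rot": [0,0,0.525]},{"grip": 0.042,"translation": [-0.174,0.152,-0.08],"rot": [0,0,0.525]},{"grip": 0.042,"translation": [-0.174,0.152,-0.05],"rot": [0,0,0.525]},{"grip": 0.042,"translation": [-0.174,0.152,-0.05],"rot": [0,0,0.525]},{"grip": 0.042,"translation": [-0.174,0.152,-0.05],"rot": [0,0,0.525]}]'

```text
t: 10.3
position: [609.8, 17.5, 264.1]
ee_rot: [[0.207, 0.978, -0.004], [0.978, -0.207, 0.0], [-0.0, -0.004, -1.0]]
contact_force: [-0.7, -0.7, 0.6]
opening: 52.1
grip_force: 42.2
```

```bash
python3 -c "
from h import *
goto((611,16,220,-12))
"
```

```text
now [609.8  17.5 264.1] yaw -12.0 t 10.3 op 52.1 F [-0.7 -0.7  0.6]
(611, 16, 220) [-0.001  0.002  0.044] [-0.004  0.     0.001]
```

Request:
step_arm --rows '[{"grip": 0.042,"translation": [-0.001,0.001,0.02],"rot": [0,0,0]},{"grip": 0.042,"translation": [-0.001,0.001,0.03],"rot": [0,0,0]},{"grip": 0.042,"translation": [-0.001,0.001,0.037],"rot": [0,0,0]},{"grip": 0.042,"translation": [-0.001,0.001,0.041],"rot": [0,0,0]},{"grip": 0.042,"translation": [-0.001,0.001,0.043],"rot": [0,0,0]},{"grip": 0.042,"translation": [-0.001,0.001,0.044],"rot": [0,0,0]},{"grip": 0.042,"translation": [-0.001,0.001,0.045],"rot": [0,0,0]},{"grip": 0.042,"translation": [-0.001,0.001,0.045],"rot": [0,0,0]}]'

```text
t: 10.97
position: [612.3, 15.4, 220.3]
ee_rot: [[0.208, 0.978, 0.001], [0.978, -0.208, 0.0], [0.0, 0.001, -1.0]]
contact_force: [0.2, 0.5, 0.5]
opening: 52.7
grip_force: 42.1
```

Request:
step_arm --rows '[{"grip": 0.042,"translation": [0,0,0.001],"rot": [0,0,0]},{"grip": 0.042,"translation": [0,0,0.002],"rot": [0,0,0]},{"grip": 0.042,"translation": [0,0,0.002],"rot": [0,0,0]}]'

```text
t: 11.22
position: [612.7, 15.2, 219.8]
ee_rot: [[0.209, 0.978, 0.002], [0.978, -0.209, 0.001], [0.001, 0.002, -1.0]]
contact_force: [-2.7, -1.3, 12.9]
opening: 52.2
grip_force: 38.6
```

Request:
step_arm --rows '[{"grip": 0.085,"translation": [0,0,-0.001],"rot": [0,0,0]},{"grip": 0.085,"translation": [0,0,-0.001],"rot": [0,0,0]},{"grip": 0.085,"translation": [0,0,-0.001],"rot": [0,0,0]},{"grip": 0.085,"translation": [0,0,-0.001],"rot": [0,0,0]},{"grip": 0.085,"translation": [0,0,-0.001],"rot": [0,0,0]},{"grip": 0.085,"translation": [0,0,-0.03],"rot": [0,0,0]},{"grip": 0.085,"translation": [0,0,-0.07],"rot": [0,0,0]},{"grip": 0.085,"translation": [0,0,-0.11],"rot": [0,0,0]},{"grip": 0.085,"translation": [0,0,-0.12],"rot": [0,0,0]}]'

```text
t: 11.97
position: [613.8, 14.6, 343.6]
ee_rot: [[0.209, 0.978, 0.008], [0.978, -0.209, 0.0], [0.002, 0.008, -1.0]]
contact_force: [0.8, -1.0, 1.0]
opening: 85.0
grip_force: 0.0
```

```bash
python3 -c "
from h import *
goto((440,-220,330,-27),(440,-220,190,-27))
c=cam('top');im=c['img'][225:275,305:385];cv2.imwrite('pics/f1.png',cv2.resize(im,(800,500),interpolation=cv2.INTER_CUBIC))
d=cam('scene');im2=d['img'][165:215,120:200];cv2.imwrite('pics/f2.png',cv2.resize(im2,(800,500),interpolation=cv2.INTER_CUBIC))
cv2.imwrite('pics/f12.png',np.vstack([cv2.resize(x,(480,300),interpolation=cv2.INTER_CUBIC) for x in(im,im2)]))
"
```

```text
now [613.8  14.6 343.6] yaw -12.1 t 11.9667 op 85.0 F [ 0.8 -1.   1. ]
(440, -220, 330) [-0.266 -0.121  0.012] [ 0.008 -0.003  0.261]
(440, -220, 190) [-0.266 -0.122  0.152] [ 0.008 -0.003  0.261]
```

View pics/f12.png

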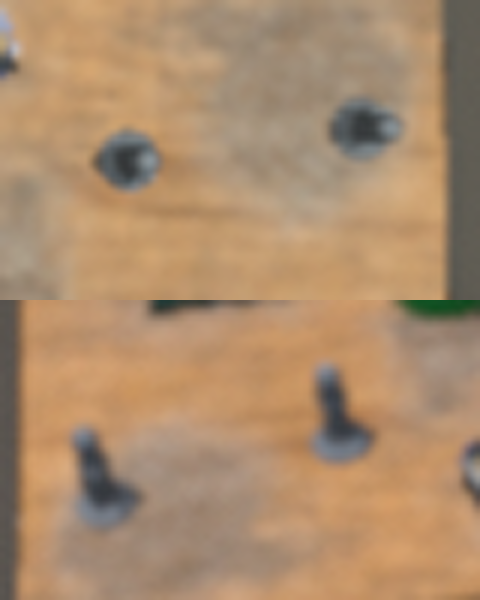

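The crops show foot A at top-view (126,160) and scene (341,440), and foot B at (360,128) and (105,503). Both figures are standing.

```bash
python3 -c "
from h import *
c=cam('top');d=cam('scene')
print('A',at(c,326,251.7,3),at(d,176.8,188.3,3),'head',at(c,305+148/6,251.7,43),at(d,120+325/6,165+70/6,43))
print('B',at(c,365,246.3,3),at(d,137.5,198.8,3),'head',at(c,305+388/6,246.3,43),at(d,120+85/6,165+135/6,43))
"
```

```text
A [ 432.4 -222.8    3. ] [ 437.4 -222.9    3. ] head [ 432.5 -224.2   43. ] [ 434.2 -223.3   43. ]
B [ 447.2 -321.9    3. ] [ 452.1 -322.     3. ] head [ 446.8 -322.2   43. ] [ 450.1 -320.9   43. ]
```

Request:
step_arm --rows '[{"grip": 0.06,"translation": [-0.267,-0.129,0.005],"rot": [0,0,0.26]},{"grip": 0.06,"translation": [-0.267,-0.129,0.005],"rot": [0,0,0.26]},{"grip": 0.06,"translation": [-0.267,-0.129,0.005],"rot": [0,0,0.26]},{"grip": 0.06,"translation": [-0.267,-0.129,0.005],"rot": [0,0,0.26]},{"grip": 0.06,"translation": [-0.267,-0.129,0.005],"rot": [0,0,0.26]},{"grip": 0.06,"translation": [-0.267,-0.129,0.005],"rot": [0,0,0.26]},{"grip": 0.06,"translation": [-0.267,-0.129,0.005],"rot": [0,0,0.26]},{"grip": 0.06,"translation": [-0.267,-0.129,0.005],"rot": [0,0,0.26]},{"grip": 0.06,"translation": [-0.267,-0.129,0.09],"rot": [0,0,0.26]},{"grip": 0.06,"translation": [-0.267,-0.129,0.09],"rot": [0,0,0.26]},{"grip": 0.06,"translation": [-0.267,-0.129,0.09],"rot": [0,0,0.26]},{"grip": 0.06,"translation": [-0.267,-0.129,0.09],"rot": [0,0,0.26]},{"grip": 0.06,"translation": [-0.267,-0.129,0.09],"rot": [0,0,0.26]}]' --grip_force 25

```text
t: 13.25
position: [430.2, -219.1, 248.4]
ee_rot: [[0.453, 0.891, -0.001], [0.891, -0.453, -0.0], [-0.001, -0.0, -1.0]]
contact_force: [1.3, -0.2, 0.6]
opening: 60.3
grip_force: 0.0
```

```bash
python3 -c "
from h import *
goto((433.5,-223.5,187,-27))
d=cam('scene');im2=d['img'][130:220,110:320];cv2.imwrite('pics/f3.png',cv2.resize(im2,(800,343),interpolation=cv2.INTER_CUBIC))
"
```

```text
now [ 430.2 -219.1  248.4] yaw -26.9 t 13.25 op 60.3 F [ 1.3 -0.2  0.6]
(433.5, -223.5, 187) [-0.002  0.005  0.061] [-0.     0.001  0.001]
```

View pics/f3.png

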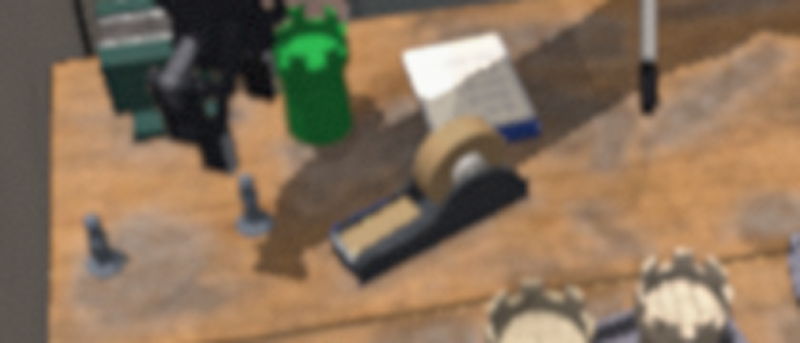

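The gripper tips at (220,165) sit above figure A's head at (247,180), with the green tower and vise clear of them.

Request:
step_arm --rows '[{"grip": 0.06,"translation": [-0.002,0.005,0.0],"rot": [0,0,0]},{"grip": 0.06,"translation": [-0.002,0.005,0.0],"rot": [0,0,0]},{"grip": 0.06,"translation": [-0.002,0.005,0.03],"rot": [0,0,0]},{"grip": 0.06,"translation": [-0.002,0.005,0.055],"rot": [0,0,0]},{"grip": 0.06,"translation": [-0.002,0.005,0.06],"rot": [0,0,0]},{"grip": 0.06,"translation": [-0.002,0.005,0.06],"rot": [0,0,0]},{"grip": 0.03,"translation": [-0.002,0.005,0.06],"rot": [0,0,0]},{"grip": 0.02,"translation": [-0.002,0.005,0.06],"rot": [0,0,0]},{"grip": 0.01,"translation": [-0.002,0.005,0.06],"rot": [0,0,0]},{"grip": 0.003,"translation": [-0.002,0.005,0.06],"rot": [0,0,0]},{"grip": 0.003,"translation": [-0.002,0.005,0.06],"rot": [0,0,0]},{"grip": 0.003,"translation": [-0.002,0.005,0.06],"rot": [0,0,0]},{"grip": 0.003,"translation": [-0.002,0.005,0.06],"rot": [0,0,0]}]'

```text
t: 14.38
position: [434.3, -223.2, 189.0]
ee_rot: [[0.453, 0.892, 0.002], [0.892, -0.453, -0.0], [0.001, 0.002, -1.0]]
contact_force: [-0.8, 0.5, 8.1]
opening: 18.0
grip_force: 24.4
```

```bash
python3 -c "
from h import *
goto((565,146,330,10))
"
```

```text
now [ 434.3 -223.2  189. ] yaw -26.9 t 14.3833 op 18.0 F [-0.8  0.5  8.1]
(565, 146, 330) [ 0.388 -0.05  -0.141] [ 0.002  0.    -0.645]
```

Request:
step_arm --rows '[{"grip": 0.003,"translation": [0,0,-0.03],"rot": [0,0,0]},{"grip": 0.003,"translation": [0,0,-0.07],"rot": [0,0,0]},{"grip": 0.003,"translation": [0,0,-0.11],"rot": [0,0,0]},{"grip": 0.003,"translation": [0,0,-0.14],"rot": [0,0,0]},{"grip": 0.003,"translation": [0.03,-0.004,-0.14],"rot": [0,0,-0.05]},{"grip": 0.003,"translation": [0.06,-0.008,-0.14],"rot": [0,0,-0.1]},{"grip": 0.003,"translation": [0.09,-0.012,-0.14],"rot": [0,0,-0.15]},{"grip": 0.003,"translation": [0.12,-0.015,-0.14],"rot": [0,0,-0.2]},{"grip": 0.003,"translation": [0.15,-0.019,-0.14],"rot": [0,0,-0.25]},{"grip": 0.003,"translation": [0.18,-0.023,-0.14],"rot": [0,0,-0.3]},{"grip": 0.003,"translation": [0.21,-0.027,-0.14],"rot": [0,0,-0.35]},{"grip": 0.003,"translation": [0.24,-0.031,-0.14],"rot": [0,0,-0.4]},{"grip": 0.003,"translation": [0.27,-0.035,-0.14],"rot": [0,0,-0.45]},{"grip": 0.003,"translation": [0.3,-0.039,-0.14],"rot": [0,0,-0.5]},{"grip": 0.003,"translation": [0.33,-0.042,-0.14],"rot": [0,0,-0.55]},{"grip": 0.003,"translation": [0.36,-0.046,-0.14],"rot": [0,0,-0.6]},{"grip": 0.003,"translation": [0.388,-0.05,-0.14],"rot": [0,0,-0.645]},{"grip": 0.003,"translation": [0.388,-0.05,-0.14],"rot": [0,0,-0.645]},{"grip": 0.003,"translation": [0.388,-0.05,-0.14],"rot": [0,0,-0.645]},{"grip": 0.003,"translation": [0.388,-0.05,-0.14],"rot": [0,0,-0.645]}]'

```text
t: 16.05
position: [564.6, 144.9, 328.1]
ee_rot: [[-0.173, 0.985, 0.0], [0.985, 0.173, -0.001], [-0.001, -0.0, -1.0]]
contact_force: [0.4, -0.8, 1.1]
opening: 18.4
grip_force: 24.3
```

```bash
python3 -c "
from h import *
goto((565,146,191,10))
"
```

```text
now [564.6 144.9 328.1] yaw 10.0 t 16.05 op 18.4 F [ 0.4 -0.8  1.1]
(565, 146, 191) [0.001 0.001 0.137] [-0.     0.001 -0.   ]
```

Request:
step_arm --rows '[{"grip": 0.003,"translation": [0.001,0,0.04],"rot": [0,0,0]},{"grip": 0.003,"translation": [0.001,0,0.08],"rot": [0,0,0]},{"grip": 0.003,"translation": [0.001,0,0.1],"rot": [0,0,0]},{"grip": 0.003,"translation": [0.001,0,0.11],"rot": [0,0,0]},{"grip": 0.003,"translation": [0.001,0,0.11],"rot": [0,0,0]},{"grip": 0.003,"translation": [0.001,0,0.11],"rot": [0,0,0]}]'

```text
t: 16.55
position: [565.1, 145.6, 218.7]
ee_rot: [[-0.172, 0.985, 0.001], [0.985, 0.172, -0.0], [-0.001, 0.001, -1.0]]
contact_force: [0.9, 0.4, 0.2]
opening: 18.4
grip_force: 24.3
```

```bash
python3 -c "
from h import *
goto((565,146,193,10))
d=cam('scene');im2=d['img'][120:260,220:400];cv2.imwrite('pics/f4.png',cv2.resize(im2,(720,560),interpolation=cv2.INTER_CUBIC))
"
```

```text
now [565.1 145.6 218.7] yaw 9.9 t 16.55 op 18.4 F [0.9 0.4 0.2]
(565, 146, 193) [ 0.    -0.     0.026] [ 0.001  0.001 -0.001]
```

View pics/f4.png

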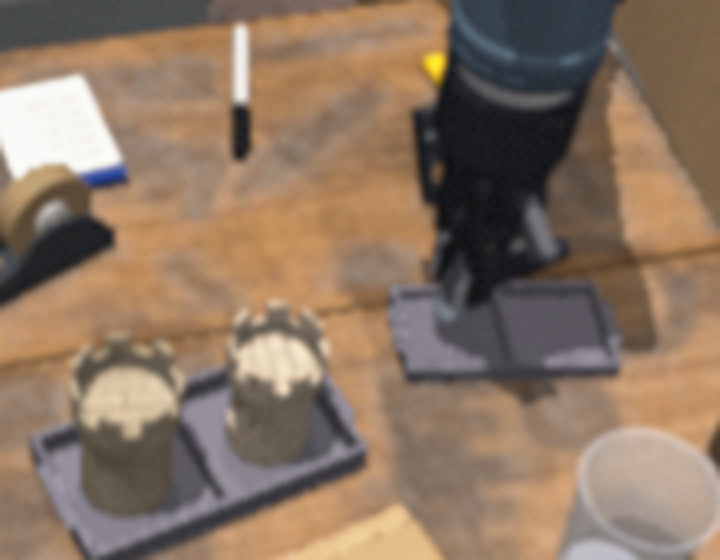

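The towers stand well. The figure shows only as a light patch at (455,298) beside the finger, so I'll look closer.

```bash
python3 -c "
from h import *
d=cam('scene');f=lambda p:((proj(d,p)-[300,160])*10).round()
for p in [(565,146,26),(565,146,73),(578,146,28),(565,133,28),(565,159,28),(575,147,48)]:print(p,f(p))
im2=d['img'][160:220,300:380];cv2.imwrite('pics/f5.png',cv2.resize(im2,(800,600),interpolation=cv2.INTER_CUBIC))
"
```

```text
(565, 146, 26) [325. 371.]
(565, 146, 73) [361. 241.]
(578, 146, 28) [345. 406.]
(565, 133, 28) [276. 374.]
(565, 159, 28) [376. 357.]
(575, 147, 48) [360. 342.]
```

View pics/f5.png

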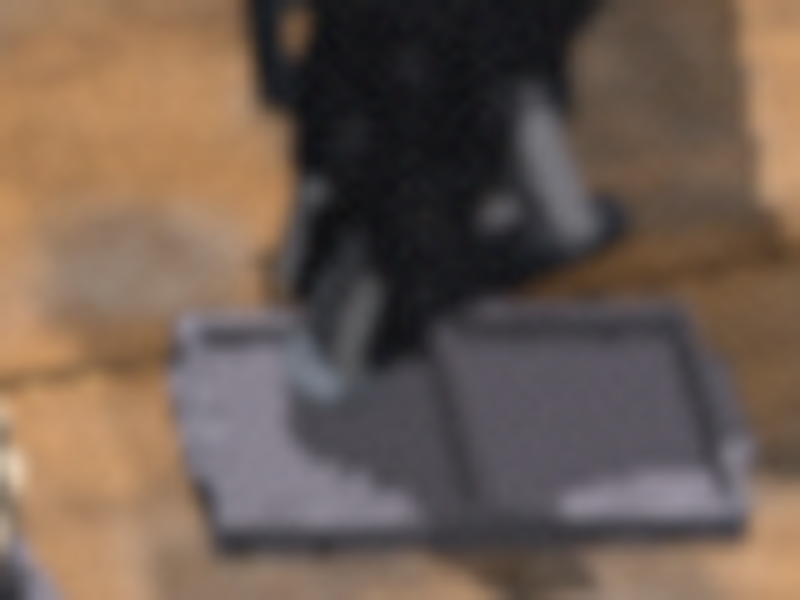

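The foot rim at (315,370) agrees with the expected (325,371), so the figure hangs upright in the grip. Lowering.

Request:
step_arm --rows '[{"grip": 0.003,"translation": [0,0,0.012],"rot": [0,0,0]},{"grip": 0.003,"translation": [0,0,0.019],"rot": [0,0,0]},{"grip": 0.003,"translation": [0,0,0.022],"rot": [0,0,0]},{"grip": 0.003,"translation": [0,0,0.024],"rot": [0,0,0]},{"grip": 0.003,"translation": [0,0,0.025],"rot": [0,0,0]},{"grip": 0.003,"translation": [0,0,0.026],"rot": [0,0,0]},{"grip": 0.003,"translation": [0,0,0.026],"rot": [0,0,0]}]'

```text
t: 17.23
position: [564.5, 146.4, 192.9]
ee_rot: [[-0.174, 0.985, -0.001], [0.985, 0.174, 0.001], [0.001, -0.001, -1.0]]
contact_force: [-6.7, -0.4, 14.7]
opening: 18.1
grip_force: 26.9
```

Touching the floor at the height I expected. Opening to 50 mm and rising.

Request:
step_arm --rows '[{"grip": 0.025,"translation": [0,0,-0.001],"rot": [0,0,0]},{"grip": 0.03,"translation": [0,0,-0.001],"rot": [0,0,0]},{"grip": 0.04,"translation": [0,0,-0.001],"rot": [0,0,0]},{"grip": 0.05,"translation": [0,0,-0.001],"rot": [0,0,0]},{"grip": 0.05,"translation": [0,0,-0.001],"rot": [0,0,0]},{"grip": 0.05,"translation": [0,0,-0.001],"rot": [0,0,0]},{"grip": 0.05,"translation": [0,0,-0.02],"rot": [0,0,0]},{"grip": 0.05,"translation": [0,0,-0.05],"rot": [0,0,0]},{"grip": 0.05,"translation": [0,0,-0.09],"rot": [0,0,0]},{"grip": 0.05,"translation": [0,0,-0.13],"rot": [0,0,0]},{"grip": 0.05,"translation": [0,0,-0.14],"rot": [0,0,0]}]'

```text
t: 18.15
position: [566.6, 146.4, 337.5]
ee_rot: [[-0.173, 0.985, 0.008], [0.985, 0.173, 0.003], [0.001, 0.008, -1.0]]
contact_force: [2.2, -0.1, 0.6]
opening: 49.6
grip_force: 0.0
```

```bash
python3 -c "
from h import *
goto((448.5,-322,330,-36))
"
```

```text
now [566.6 146.4 337.5] yaw 10.0 t 18.15 op 49.6 F [ 2.2 -0.1  0.6]
(448.5, -322, 330) [-0.441 -0.198  0.005] [ 0.007 -0.004  0.803]
```

Request:
step_arm --rows '[{"grip": 0.06,"translation": [-0.441,-0.198,0.0],"rot": [0,0,0.8]},{"grip": 0.06,"translation": [-0.441,-0.198,0.0],"rot": [0,0,0.8]},{"grip": 0.06,"translation": [-0.441,-0.198,0.0],"rot": [0,0,0.8]},{"grip": 0.06,"translation": [-0.441,-0.198,0.0],"rot": [0,0,0.8]},{"grip": 0.06,"translation": [-0.441,-0.198,0.0],"rot": [0,0,0.8]},{"grip": 0.06,"translation": [-0.441,-0.198,0.0],"rot": [0,0,0.8]},{"grip": 0.06,"translation": [-0.441,-0.198,0.0],"rot": [0,0,0.8]},{"grip": 0.06,"translation": [-0.441,-0.198,0.0],"rot": [0,0,0.8]},{"grip": 0.06,"translation": [-0.441,-0.198,0.0],"rot": [0,0,0.8]},{"grip": 0.06,"translation": [-0.441,-0.198,0.0],"rot": [0,0,0.8]},{"grip": 0.06,"translation": [-0.441,-0.198,0.0],"rot": [0,0,0.8]},{"grip": 0.06,"translation": [-0.441,-0.198,0.0],"rot": [0,0,0.8]},{"grip": 0.06,"translation": [-0.441,-0.198,0.0],"rot": [0,0,0.8]},{"grip": 0.06,"translation": [-0.441,-0.198,0.0],"rot": [0,0,0.8]},{"grip": 0.06,"translation": [-0.441,-0.198,0.08],"rot": [0,0,0.8]},{"grip": 0.06,"translation": [-0.441,-0.198,0.08],"rot": [0,0,0.8]},{"grip": 0.06,"translation": [-0.441,-0.198,0.08],"rot": [0,0,0.8]},{"grip": 0.06,"translation": [-0.441,-0.198,0.08],"rot": [0,0,0.8]}]'

```text
t: 19.65
position: [446.4, -320.4, 250.7]
ee_rot: [[0.584, 0.812, -0.004], [0.812, -0.584, 0.003], [0.0, -0.005, -1.0]]
contact_force: [1.1, -1.1, 0.9]
opening: 59.9
grip_force: 0.0
```

```bash
python3 -c "
from h import *
goto((448.5,-322,188,-36))
c=cam('top');d=cam('scene')
a=c['img'][160:220,130:210];b=d['img'][130:220,110:230]
cv2.imwrite('pics/g1.png',np.vstack([cv2.resize(a,(400,300),interpolation=cv2.INTER_CUBIC),cv2.resize(b,(400,300),interpolation=cv2.INTER_CUBIC)]))
"
```

```text
now [ 446.4 -320.4  250.7] yaw -35.7 t 19.65 op 59.9 F [ 1.1 -1.1  0.9]
(448.5, -322, 188) [-0.     0.003  0.063] [-0.005 -0.     0.005]
```

View pics/g1.png

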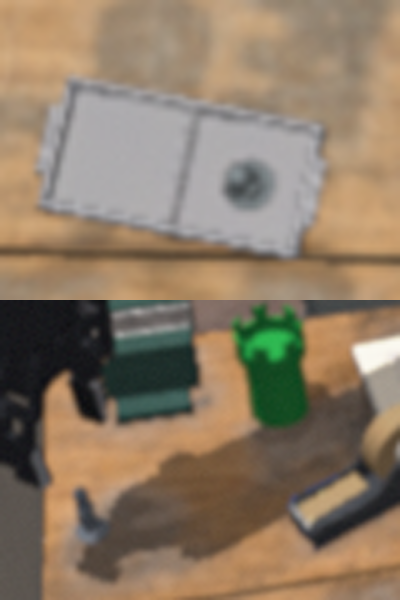

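Figure A stands in its bay at (248,185). The fingers at (40,475) and (95,410) straddle figure B's head at (80,490). Descending.

Request:
step_arm --rows '[{"grip": 0.06,"translation": [0,0.001,0.0],"rot": [0,0,0]},{"grip": 0.06,"translation": [0,0.001,0.03],"rot": [0,0,0]},{"grip": 0.06,"translation": [0,0.001,0.055],"rot": [0,0,0]},{"grip": 0.06,"translation": [0,0.001,0.061],"rot": [0,0,0]},{"grip": 0.06,"translation": [0,0.001,0.061],"rot": [0,0,0]},{"grip": 0.03,"translation": [0,0.001,0.061],"rot": [0,0,0]},{"grip": 0.02,"translation": [0,0.001,0.061],"rot": [0,0,0]},{"grip": 0.01,"translation": [0,0.001,0.061],"rot": [0,0,0]},{"grip": 0.003,"translation": [0,0.001,0.061],"rot": [0,0,0]},{"grip": 0.003,"translation": [0,0.001,0.061],"rot": [0,0,0]},{"grip": 0.003,"translation": [0,0.001,0.061],"rot": [0,0,0]},{"grip": 0.003,"translation": [0,0.001,0.061],"rot": [0,0,0]}]'

```text
t: 20.75
position: [447.9, -323.2, 192.2]
ee_rot: [[0.585, 0.811, 0.002], [0.811, -0.585, -0.001], [0.0, 0.002, -1.0]]
contact_force: [-0.6, 0.6, 7.2]
opening: 17.2
grip_force: 24.4
```

```bash
python3 -c "
from h import *
goto((448.5,-322,335,-36),(575,209,335,10))
"
```

```text
now [ 447.9 -323.2  192.2] yaw -35.8 t 20.75 op 17.2 F [-0.6  0.6  7.2]
(448.5, -322, 335) [ 0.001  0.    -0.143] [ 0.002 -0.     0.003]
(575, 209, 335) [ 0.506 -0.208 -0.143] [ 0.002  0.    -0.8  ]
```

Request:
step_arm --rows '[{"grip": 0.003,"translation": [0,0,-0.03],"rot": [0,0,0]},{"grip": 0.003,"translation": [0,0,-0.07],"rot": [0,0,0]},{"grip": 0.003,"translation": [0,0,-0.11],"rot": [0,0,0]},{"grip": 0.003,"translation": [0,0,-0.14],"rot": [0,0,0]},{"grip": 0.003,"translation": [0.034,-0.014,-0.143],"rot": [0,0,-0.05]},{"grip": 0.003,"translation": [0.068,-0.028,-0.143],"rot": [0,0,-0.11]},{"grip": 0.003,"translation": [0.102,-0.042,-0.143],"rot": [0,0,-0.16]},{"grip": 0.003,"translation": [0.135,-0.056,-0.143],"rot": [0,0,-0.21]},{"grip": 0.003,"translation": [0.17,-0.07,-0.143],"rot": [0,0,-0.27]},{"grip": 0.003,"translation": [0.204,-0.084,-0.143],"rot": [0,0,-0.32]},{"grip": 0.003,"translation": [0.237,-0.097,-0.143],"rot": [0,0,-0.37]},{"grip": 0.003,"translation": [0.27,-0.111,-0.143],"rot": [0,0,-0.43]},{"grip": 0.003,"translation": [0.304,-0.125,-0.143],"rot": [0,0,-0.48]},{"grip": 0.003,"translation": [0.338,-0.139,-0.143],"rot": [0,0,-0.53]},{"grip": 0.003,"translation": [0.372,-0.153,-0.143],"rot": [0,0,-0.59]},{"grip": 0.003,"translation": [0.405,-0.167,-0.143],"rot": [0,0,-0.64]},{"grip": 0.003,"translation": [0.439,-0.18,-0.143],"rot": [0,0,-0.69]},{"grip": 0.003,"translation": [0.473,-0.194,-0.143],"rot": [0,0,-0.75]},{"grip": 0.003,"translation": [0.506,-0.208,-0.143],"rot": [0,0,-0.8]},{"grip": 0.003,"translation": [0.506,-0.208,-0.143],"rot": [0,0,-0.8]}]'

```text
t: 22.42
position: [574.6, 218.4, 334.0]
ee_rot: [[-0.187, 0.982, 0.001], [0.982, 0.187, 0.005], [0.005, 0.002, -1.0]]
contact_force: [-0.8, 1.4, 0.0]
opening: 17.1
grip_force: 24.3
```

Request:
step_arm --rows '[{"grip": 0.003,"translation": [0,0,0],"rot": [0,0,0]},{"grip": 0.003,"translation": [0,0,0.04],"rot": [0,0,0]},{"grip": 0.003,"translation": [0,0,0.08],"rot": [0,0,0]},{"grip": 0.003,"translation": [0,0,0.1],"rot": [0,0,0]},{"grip": 0.003,"translation": [0,0,0.11],"rot": [0,0,0]},{"grip": 0.003,"translation": [0,0,0.11],"rot": [0,0,0]},{"grip": 0.003,"translation": [0,0,0.11],"rot": [0,0,0]}]'

```text
t: 23.0
position: [575.3, 208.4, 224.8]
ee_rot: [[-0.173, 0.985, 0.001], [0.985, 0.173, -0.0], [-0.001, 0.001, -1.0]]
contact_force: [1.0, -0.8, 0.3]
opening: 17.0
grip_force: 24.3
```

```bash
python3 -c "
from h import *
goto((575.5,208,196,10))
"
```

```text
now [575.3 208.4 224.8] yaw 9.9 t 23.0 op 17.0 F [ 1.  -0.8  0.3]
(575.5, 208, 196) [-0.     0.     0.029] [ 0.001  0.001 -0.001]
```

Request:
step_arm --rows '[{"grip": 0.003,"translation": [0,0,0.012],"rot": [0,0,0]},{"grip": 0.003,"translation": [0,0,0.02],"rot": [0,0,0]},{"grip": 0.003,"translation": [0,0,0.024],"rot": [0,0,0]},{"grip": 0.003,"translation": [0,0,0.027],"rot": [0,0,0]},{"grip": 0.003,"translation": [0,0,0.028],"rot": [0,0,0]},{"grip": 0.003,"translation": [0,0,0.028],"rot": [0,0,0]}]'

```text
t: 23.5
position: [574.7, 209.4, 196.3]
ee_rot: [[-0.174, 0.985, -0.001], [0.985, 0.174, 0.0], [0.0, -0.0, -1.0]]
contact_force: [-2.1, -0.5, 4.2]
opening: 17.5
grip_force: 25.1
```

Request:
step_arm --rows '[{"grip": 0.025,"translation": [0,0,0],"rot": [0,0,0]},{"grip": 0.03,"translation": [0,0,0],"rot": [0,0,0]},{"grip": 0.04,"translation": [0,0,0],"rot": [0,0,0]},{"grip": 0.05,"translation": [0,0,0],"rot": [0,0,0]},{"grip": 0.05,"translation": [0,0,0],"rot": [0,0,0]},{"grip": 0.05,"translation": [0,0,-0.001],"rot": [0,0,0]},{"grip": 0.05,"translation": [0,0,-0.02],"rot": [0,0,0]},{"grip": 0.05,"translation": [0,0,-0.05],"rot": [0,0,0]},{"grip": 0.05,"translation": [0,0,-0.09],"rot": [0,0,0]},{"grip": 0.05,"translation": [0,0,-0.1],"rot": [0,0,0]},{"grip": 0.05,"translation": [0,0,-0.1],"rot": [0,0,0]}]'

```text
t: 24.42
position: [576.2, 209.6, 299.6]
ee_rot: [[-0.174, 0.985, 0.006], [0.985, 0.174, 0.003], [0.002, 0.007, -1.0]]
contact_force: [0.8, 0.3, -0.8]
opening: 49.9
grip_force: 0.0
```

```bash
python3 -c "
from h import *
goto((391,236,290,98),(391,236,290,-82))
c=cam('top');d=cam('scene')
for u,v in((214,368),(223,462)):print('cut',at(c,u*.64,v*.64,12))
s=r.read_state();print(np.round(s['joint_positions'],2))
b=d['img'][110:230,300:400]
cv2.imwrite('pics/g2.png',cv2.resize(b,(500,600),interpolation=cv2.INTER_CUBIC))
"
```

```text
now [576.2 209.6 299.6] yaw 10.0 t 24.4167 op 49.9 F [ 0.8  0.3 -0.8]
(391, 236, 290) [ 0.058 -0.178  0.008] [ 0.007  0.004 -1.536]
(391, 236, 290) [ 0.058 -0.178  0.008] [ 0.004 -0.007  1.606]
cut [463.5 246.4  12. ]
cut [318.3 225.3  12. ]
[-0.79  0.66  0.52  1.75 -0.42  0.85  0.1 ]
```

View pics/g2.png

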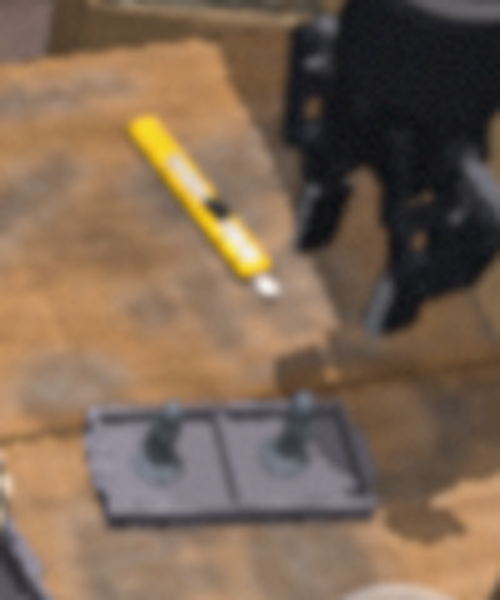

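Both figures stand at (160,450) and (290,440). The cutter runs from (150,125) to (265,285). Its measured length of 147 mm fits the 150 mm given, its centre is (391,236), and its axis is 8.3° from x. Moving above it.

Request:
step_arm --rows '[{"grip": 0.05,"translation": [0.014,-0.042,0.0],"rot": [0,0,-0.12]},{"grip": 0.05,"translation": [0.028,-0.084,0.0],"rot": [0,0,-0.24]},{"grip": 0.05,"translation": [0.042,-0.126,0.0],"rot": [0,0,-0.36]},{"grip": 0.05,"translation": [0.058,-0.178,0.0],"rot": [0,0,-1.54]},{"grip": 0.05,"translation": [0.058,-0.178,0.0],"rot": [0,0,-1.54]},{"grip": 0.05,"translation": [0.058,-0.178,0.0],"rot": [0,0,-1.54]},{"grip": 0.05,"translation": [0.058,-0.178,0.0],"rot": [0,0,-1.54]},{"grip": 0.05,"translation": [0.058,-0.178,0.0],"rot": [0,0,-1.54]},{"grip": 0.05,"translation": [0.058,-0.178,0.0],"rot": [0,0,-1.54]},{"grip": 0.05,"translation": [0.058,-0.178,0.0],"rot": [0,0,-1.54]},{"grip": 0.05,"translation": [0.058,-0.178,0.0],"rot": [0,0,-1.54]},{"grip": 0.05,"translation": [0.058,-0.178,0.0],"rot": [0,0,-1.54]},{"grip": 0.05,"translation": [0.058,-0.178,0.0],"rot": [0,0,-1.54]},{"grip": 0.05,"translation": [0.058,-0.178,0.0],"rot": [0,0,-1.54]},{"grip": 0.05,"translation": [0.058,-0.178,0.0],"rot": [0,0,-1.54]},{"grip": 0.05,"translation": [0.058,-0.178,0.0],"rot": [0,0,-1.54]},{"grip": 0.05,"translation": [0.058,-0.178,0.0],"rot": [0,0,-1.54]}]'

```text
t: 25.93
position: [389.1, 235.5, 295.4]
ee_rot: [[-0.99, -0.143, -0.001], [-0.143, 0.99, -0.001], [0.001, -0.0, -1.0]]
contact_force: [-0.6, -0.6, -0.7]
opening: 50.0
grip_force: 0.0
```

```bash
python3 -c "
from h import *
goto((391,236,178,98.3))
print(np.round(r.read_state()['joint_positions'],2))
"
```

```text
now [389.1 235.5 295.4] yaw 98.2 t 25.9333 op 50.0 F [-0.6 -0.6 -0.7]
(391, 236, 178) [-0.002  0.     0.117] [-0.    -0.001 -0.002]
[-0.78  0.38  0.16  2.13 -0.1   0.63  1.17]
```

Request:
step_arm --rows '[{"grip": 0.05,"translation": [-0.002,0,0.04],"rot": [0,0,0]},{"grip": 0.05,"translation": [-0.002,0,0.075],"rot": [0,0,0]},{"grip": 0.05,"translation": [-0.002,0,0.1],"rot": [0,0,0]},{"grip": 0.05,"translation": [-0.002,0,0.11],"rot": [0,0,0]},{"grip": 0.05,"translation": [-0.002,0,0.116],"rot": [0,0,0]},{"grip": 0.05,"translation": [-0.002,0,0.116],"rot": [0,0,0]},{"grip": 0.05,"translation": [-0.002,0,0.116],"rot": [0,0,0]}]' --grip_force 30

```text
t: 26.52
position: [391.7, 236.0, 180.6]
ee_rot: [[-0.99, -0.143, 0.001], [-0.143, 0.99, 0.001], [-0.001, 0.0, -1.0]]
contact_force: [-0.0, 0.2, -0.4]
opening: 50.1
grip_force: 0.0
```

Request:
step_arm --rows '[{"grip": 0.03,"translation": [0,0,0],"rot": [0,0,0]},{"grip": 0.02,"translation": [0,0,0],"rot": [0,0,0]},{"grip": 0.01,"translation": [0,0,0],"rot": [0,0,0]},{"grip": 0.005,"translation": [0,0,0],"rot": [0,0,0]},{"grip": 0.005,"translation": [0,0,0],"rot": [0,0,0]},{"grip": 0.005,"translation": [0,0,0],"rot": [0,0,0]}]'

```text
t: 27.02
position: [391.7, 236.1, 180.9]
ee_rot: [[-0.99, -0.144, 0.002], [-0.144, 0.99, 0.001], [-0.002, 0.001, -1.0]]
contact_force: [-0.7, 0.3, 7.8]
opening: 17.5
grip_force: 29.2
```

```bash
python3 -c "
from h import *
goto((391,236,300,98.3),(606,-252,300,-3),(480,-20,300,40))
"
```

```text
now [391.7 236.1 180.9] yaw 98.3 t 27.0167 op 17.5 F [-0.7  0.3  7.8]
(391, 236, 300) [ 0.001  0.    -0.119] [ 0.001  0.002 -0.001]
(606, -252, 300) [-0.142 -0.514 -0.119] [0.002 0.    1.767]
(480, -20, 300) [-0.051 -0.266 -0.119] [2.000e-03 1.000e-03 1.017e+00]
```

Gripped. Lifting and carrying to the cutter tray in two stages, above the towers' height.

Request:
step_arm --rows '[{"grip": 0.005,"translation": [0,0,-0.02],"rot": [0,0,0]},{"grip": 0.005,"translation": [0,0,-0.05],"rot": [0,0,0]},{"grip": 0.005,"translation": [0,0,-0.09],"rot": [0,0,0]},{"grip": 0.005,"translation": [0,0,-0.13],"rot": [0,0,0]},{"grip": 0.005,"translation": [0,-0.03,-0.14],"rot": [0,0,0]},{"grip": 0.005,"translation": [-0.006,-0.06,-0.14],"rot": [0,0,0.1]},{"grip": 0.005,"translation": [-0.012,-0.095,-0.14],"rot": [0,0,0.2]},{"grip": 0.005,"translation": [-0.02,-0.13,-0.14],"rot": [0,0,0.3]},{"grip": 0.005,"translation": [-0.028,-0.165,-0.14],"rot": [0,0,0.42]},{"grip": 0.005,"translation": [-0.036,-0.2,-0.14],"rot": [0,0,0.54]},{"grip": 0.005,"translation": [-0.043,-0.235,-0.14],"rot": [0,0,0.66]},{"grip": 0.005,"translation": [-0.051,-0.266,-0.14],"rot": [0,0,0.78]},{"grip": 0.005,"translation": [-0.051,-0.266,-0.14],"rot": [0,0,0.9]},{"grip": 0.005,"translation": [-0.051,-0.266,-0.14],"rot": [0,0,1.0]},{"grip": 0.005,"translation": [-0.051,-0.266,-0.14],"rot": [0,0,1.02]}]'

```text
t: 28.27
position: [479.9, -20.7, 320.1]
ee_rot: [[-0.636, 0.771, 0.0], [0.771, 0.636, 0.0], [-0.0, 0.0, -1.0]]
contact_force: [0.1, 0.1, -1.2]
opening: 17.6
grip_force: 28.8
```

```bash
python3 -c "
from h import *
goto((606,-252,320,-3))
"
```

```text
now [479.9 -20.7 320.1] yaw 39.5 t 28.2667 op 17.6 F [ 0.1  0.1 -1.2]
(606, -252, 320) [-0.259 -0.05   0.   ] [ 0.    -0.     0.742]
```

Request:
step_arm --rows '[{"grip": 0.005,"translation": [-0.03,-0.006,0],"rot": [0,0,0.09]},{"grip": 0.005,"translation": [-0.06,-0.012,0],"rot": [0,0,0.18]},{"grip": 0.005,"translation": [-0.09,-0.018,0],"rot": [0,0,0.27]},{"grip": 0.005,"translation": [-0.12,-0.024,0],"rot": [0,0,0.36]},{"grip": 0.005,"translation": [-0.15,-0.029,0],"rot": [0,0,0.45]},{"grip": 0.005,"translation": [-0.18,-0.035,0],"rot": [0,0,0.54]},{"grip": 0.005,"translation": [-0.21,-0.041,0],"rot": [0,0,0.63]},{"grip": 0.005,"translation": [-0.24,-0.046,0],"rot": [0,0,0.7]},{"grip": 0.005,"translation": [-0.259,-0.05,0],"rot": [0,0,0.742]},{"grip": 0.005,"translation": [-0.259,-0.05,0],"rot": [0,0,0.742]},{"grip": 0.005,"translation": [-0.259,-0.05,0.04],"rot": [0,0,0.742]},{"grip": 0.005,"translation": [-0.259,-0.05,0.08],"rot": [0,0,0.742]},{"grip": 0.005,"translation": [-0.259,-0.05,0.1],"rot": [0,0,0.742]},{"grip": 0.005,"translation": [-0.259,-0.05,0.1],"rot": [0,0,0.742]},{"grip": 0.005,"translation": [-0.259,-0.05,0.1],"rot": [0,0,0.742]}]'

```text
t: 29.52
position: [607.1, -250.1, 219.5]
ee_rot: [[0.045, 0.999, -0.002], [0.999, -0.045, 0.001], [0.001, -0.002, -1.0]]
contact_force: [0.7, 0.2, 0.1]
opening: 17.5
grip_force: 28.8
```

```bash
python3 -c "
from h import *
goto((606,-252,186,-3))
d=cam('scene');b=d['img'][160:280,110:260]
cv2.imwrite('pics/g3.png',cv2.resize(b,(750,600),interpolation=cv2.INTER_CUBIC))
"
```

```text
now [ 607.1 -250.1  219.5] yaw -2.6 t 29.5167 op 17.5 F [0.7 0.2 0.1]
(606, -252, 186) [-0.002 -0.001  0.033] [-0.002 -0.001  0.008]
```

View pics/g3.png

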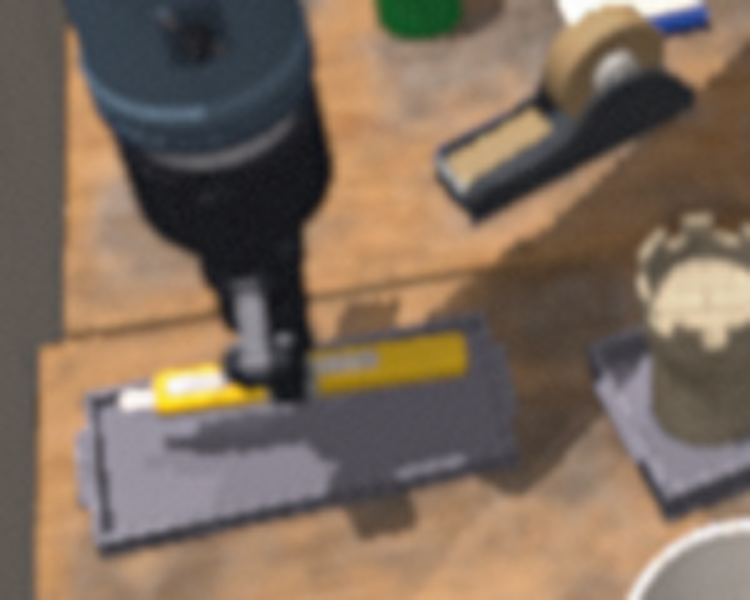

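The cutter is level and parallel to the tray, from (120,400) to (468,355), and within its length. Lowering.

Request:
step_arm --rows '[{"grip": 0.005,"translation": [-0.002,-0.001,0.015],"rot": [0,0,0.008]},{"grip": 0.005,"translation": [-0.002,-0.001,0.025],"rot": [0,0,0.008]},{"grip": 0.005,"translation": [-0.002,-0.001,0.03],"rot": [0,0,0.008]},{"grip": 0.005,"translation": [-0.002,-0.001,0.033],"rot": [0,0,0.008]},{"grip": 0.005,"translation": [-0.002,-0.001,0.035],"rot": [0,0,0.008]},{"grip": 0.005,"translation": [-0.002,-0.001,0.035],"rot": [0,0,0.008]}]'

```text
t: 30.07
position: [606.4, -253.1, 185.2]
ee_rot: [[0.055, 0.998, 0.0], [0.998, -0.055, 0.0], [0.0, 0.0, -1.0]]
contact_force: [-0.2, -0.1, -0.3]
opening: 17.9
grip_force: 28.8
```

Request:
step_arm --rows '[{"grip": 0.005,"translation": [0,0,0.001],"rot": [0,0,0]},{"grip": 0.005,"translation": [0,0,0.002],"rot": [0,0,0]},{"grip": 0.005,"translation": [0,0,0.002],"rot": [0,0,0]}]'

```text
t: 30.32
position: [606.6, -253.3, 184.9]
ee_rot: [[0.055, 0.998, 0.001], [0.998, -0.055, 0.001], [0.001, 0.001, -1.0]]
contact_force: [-5.2, 4.4, 15.8]
opening: 17.8
grip_force: 32.4
```

Contact. Releasing and rising.

Request:
step_arm --rows '[{"grip": 0.025,"translation": [0,0,-0.001],"rot": [0,0,0]},{"grip": 0.03,"translation": [0,0,-0.001],"rot": [0,0,0]},{"grip": 0.04,"translation": [0,0,-0.001],"rot": [0,0,0]},{"grip": 0.04,"translation": [0,0,-0.001],"rot": [0,0,0]},{"grip": 0.04,"translation": [0,0,-0.001],"rot": [0,0,0]},{"grip": 0.04,"translation": [0,0,-0.02],"rot": [0,0,0]},{"grip": 0.04,"translation": [0,0,-0.05],"rot": [0,0,0]},{"grip": 0.04,"translation": [0,0,-0.09],"rot": [0,0,0]},{"grip": 0.04,"translation": [0,0,-0.13],"rot": [0,0,0]},{"grip": 0.04,"translation": [0,0,-0.17],"rot": [0,0,0]},{"grip": 0.04,"translation": [0,0,-0.2],"rot": [0,0,0]},{"grip": 0.04,"translation": [0,0,-0.2],"rot": [0,0,0]}]'

```text
t: 31.32
position: [607.7, -254.7, 390.0]
ee_rot: [[0.055, 0.998, 0.01], [0.998, -0.055, -0.004], [-0.004, 0.01, -1.0]]
contact_force: [1.3, -1.1, 0.6]
opening: 40.0
grip_force: 0.0
```

```bash
python3 -c "
from h import *
d=cam('scene')
cv2.imwrite('pics/end.png',cv2.resize(d['img'][110:320,105:425],(800,525),interpolation=cv2.INTER_CUBIC))
"
```

```text
(no output)
```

View pics/end.png

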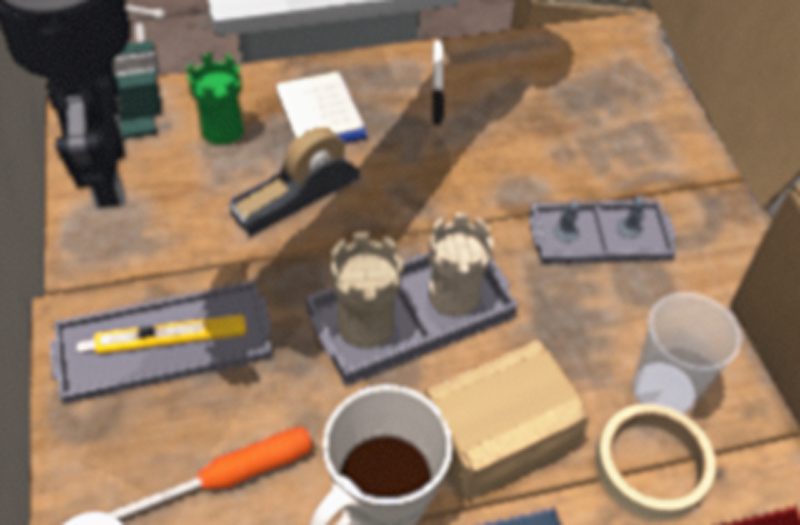

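Everything is in place: the towers at (367,290) and (460,265), the figures at (568,225) and (632,220), and the cutter flat at (165,333). The cup and mug are untouched.

```bash
python3 -c "
from h import *
print(r.finish_job())"
```

```text
the job is handed in; nothing more can be done
None
```

The job is handed in at about 31 s: both towers and both figures stand upright, one to a bay, the box cutter lies flat and lengthwise in the long tray, and the cup and mug were left where they stood.

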